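# Balance a swing-out centrifuge rotor with the matching spare bottle

### The arm

A 6-joint arm with a two-finger parallel gripper is mounted at the origin on the work surface; the furniture and walls round the work are solid. World frame = base frame: x ahead of the robot, y to its left, z up, the work surface at z = 0. Lengths are in m, angles in rad, forces in N, time in s.
With the tool pointing down it reaches from about 0.425 to 0.925 m from the base axis. Payload 12.5 kg.
Tool frame: the origin (TCP) lies between the finger pads; the fingertips stand 11 mm ahead of it and the grasp point (between the pads) lies 8 mm behind it; z points along the fingers, y is the line along which they close (so a half turn about z gives the same grasp; the last joint's range is limited). The gripper opens to 85 mm and grips with 20 to 120 N. Pads are 22 mm wide; open, the fingers measure 114 mm over their backs; the gripper's body (76 mm by 85 mm) begins 54 mm behind the grasp point. The pads swing forward as they close: fully open they stand 13 mm farther back than shut.
Start: joints at [-1.265, 0.491, 1.559, -0, 1.092, -0.106], TCP at [0.25, -0.573, 0.242] pointing down, gripper open.
Joint ranges: [-3.1, 3.1], [-0.84, 2.19], [0.05, 2.79], [-1.13, 4.28], [0.06, 2.93], [-2.69, 2.69]. Speed limits (rad/s): [2.22, 2.22, 2.79, 3.14, 3.14, 3.14].

### API

Orientations are given as a unit quaternion [w, x, y, z].
In Python, from bench import state, camera, camera_params, finish_job gives the robot as it stands. The module is installed in compiled form; this text tells all that it offers.
- The arm moves only by the shell command python3 -m handwheel 'ROWS' [OPENING]. ROWS is JSON, a list of rows, each an object of numbers: "tx", "ty", "tz": the shift along the tool's x, y, z as a fraction of full scale; "wx", "wy", "wz": the turn, a rotation vector about the tool's x, y, z as a fraction of full scale. In form: [{"tx": .., "ty": .., "tz": .., "wx": .., "wy": .., "wz": ..}, ...]. A call has 1 to 10 rows; each row shifts and turns the commanded pose from where the row before left it, along the tool's axes as they then stand; what a row does not reach is not made up. Full scale, the value 1, is 0.1 m for a shift and pi/2 rad for a turn. A row lasts 1/8 s, in which the tool goes at most 62.5 mm and 10.7 degrees, less where a joint would pass 70% of its speed; a pose out of reach is approached as far as the arm can. A call with a number of a shift or a turn outside -1 to 1 is refused whole. A call with a gripper value outside its range is refused whole. OPENING is the closure, from 0 (fully open) to 1 (shut), set as the call begins (- or left out, the last holds). The fingers move at their own pace and stop on an object; the grip force is fixed at half the most. Time passes only in rows, so rows that do not move let the fingers close. It gives the time, the measured TCP pose, the force, the opening and the grip force at its end, in the units of the state.
- state(): the state, without advancing time (a new reading comes with each control period).
- camera(name): name is "side" or "top"; returns (picture, depth): 400x640x3 uint8, red, green, blue; 400x640 float32, m along the optical axis (not along the pixel's ray), 0 where there is no reading.
- camera_params(name): a dict with "fov_y" (degrees; the focal length in pixels is half the picture's height over the tangent of half this angle, whatever the lens; pixels are square), "cx", "cy" (the principal point, pixels), "rvec" (rotation vector, rad) and "tvec" (3), from world to camera coordinates, as OpenCV has them. Camera axes: x right, y down, z forward; pixel columns grow to the right and rows downward; lengths in m; the calibration is good to about 2 mm. A picture is of the moment at which its call begins. camera_params takes no time and is no camera call.
- finish_job(): hands the job in; it is judged then, once.
The state is a dict: "t": time; "joints": joint angles; "qd": joint speeds; "effort": joint torques, N m; "ee_pos": TCP position; "ee_rot": TCP orientation; "ft_force": force on the tool from outside, world axes, zero at the start; "torque": the same for the moment, N m; "finger_gap": finger opening in m; "grasp_force": force on a finger pad.
Only numpy, scipy, OpenCV 4.12 (cv2) and the standard library are available. Lean on these libraries where they do the work, as an engineer would, in place of code of your own. Each camera call takes 0.05 s, during which the arm holds its last target. There are 200 camera calls.

### The job

Finish loading the centrifuge rotor on its stand so that it is balanced: all four buckets filled, and every bottle with one of its own kind directly opposite it across the hub. Take the one bottle that is missing from the slanted rack, and if a bottle already in the rotor stands in the wrong bucket, move it to the right one. Set each bottle down to the floor of its bucket, upright and without dropping it, let go, and leave the other bottle in the slanted rack and the things around where they are.

Things in the scene. Friction and masses are not known exactly. Their poses are not given: they have to be found in the camera images.
- rotor: Aluminium four-armed centrifuge rotor, locked on a grey stand. Origin on the bench under the hub; z up, x towards bucket 1, y towards bucket 2; any yaw. Bucket centres at 75 mm radius, at 0, 90, 180, 270 degrees: 1 faces 3 across the hub, 2 faces 4. Arms 54 mm high, hub 59 mm, black hub nut (22 mm wide) 71 mm. Three buckets hold a bottle, one (any) is empty.
- bucket1_floor (a point): Centre of the inner floor of bucket 1: a round steel cup with a blue band, hanging between two arms on trunnion pins, so it swings a little when pushed towards or away from the hub. Inner width 48 mm, outer 54 mm; floor 28.5 mm and rim 52 mm above the bench (23.5 mm deep). Hanging straight, z is up and x away from the hub.
- bucket2_floor (a point): The same for bucket 2.
- bucket3_floor (a point): The same for bucket 3.
- bucket4_floor (a point): The same for bucket 4.
- slant_rack: White block (62 x 164 x 22 mm) on a raised steel frame, fixed, behind the tube-rack baskets. Origin on the bench; x to its back, y along it. Two round wells, 44 mm wide, 14 mm deep; centres of their floors at (0, -40, 100) and (0, +40, 100) mm. Wells and bottles lean about 25 degrees from vertical, tops to the front (-x), against a 5 mm steel rail 40 mm up from the floors.
- dark_1: Reagent bottle with BLACK screw cap and a dark red band, 40 mm wide, 85 mm tall, 0.09 kg; parallel body up to about 56 mm, then a shoulder to the 26 mm cap. In the rotor at the start. Origin at the centre of its underside, z along its axis to the cap.
- dark_2: A second black-capped bottle of the same kind and size as dark_1, also in the rotor at the start.
- red_1: Smaller reagent bottle with RED screw cap and a violet band, 34 mm wide, 68 mm tall, 0.05 kg; parallel body up to about 45 mm, then a shoulder to the 23 mm cap. In the rotor at the start. Origin at the centre of its underside, z along its axis to the cap.
- red_spare: A second red-capped bottle of the same kind and size as red_1; at the start it leans in one of the two wells of the slanted rack.
- dark_spare: A third black-capped bottle, like dark_1; it leans in the other well of the slanted rack.
- buffer: Bystander: white buffer bottle with blue cap, 60 mm wide, 125 mm tall, standing on the bench. Origin at the centre of its underside.
- stain: Bystander: slim red bottle with a tall black cap, 33 mm wide, 175 mm tall, standing on the bench. Origin at the centre of its underside.
- lab_timer: Bystander: small white timer with three blue buttons, 62 x 62 x 21 mm, lying on the bench. Origin at the centre of its underside.
Not all that is in view belongs to the job. What is shaped like the red_1 but orange is not meant.

How it is judged:
By the outcome, as a careful person would: the job done as asked, in the order asked, and still so for the second after the job is handed in, with the robot touching nothing.
It also fails if it takes over 58 s, if anything falls off the work surface, if the arm or the gripper's body presses on something with over 40 N, if the wrist force passes 120 N, or if a joint passes its speed limit or range.

## Working session

There is one attempt and no reset: what is moved stays moved. The work goes in short steps, Python scripts to look and compute and a shell command to move; the robot and the scene stay as the last step left them, time stands still between calls to the robot, and variables do not carry over. Pictures are saved under pics/ and viewed, at most 10 in all, crops included, and the job is handed in when it is done.

```bash
mkdir -p pics
cat > h.py <<'E'
import numpy as np, cv2
from bench import state, camera, camera_params
from scipy.spatial.transform import Rotation as R
def cam(n):
    p=camera_params(n); f=200/np.tan(np.radians(p['fov_y'])/2)
    Rm=R.from_rotvec(p['rvec']).as_matrix(); t=np.array(p['tvec'])
    return f,p['cx'],p['cy'],Rm,t
def ray(n,u,v):
    f,cx,cy,Rm,t=cam(n); d=Rm.T@np.array([(u-cx)/f,(v-cy)/f,1]); return -Rm.T@t,d
def onz(n,u,v,z):
    o,d=ray(n,u,v); return o+d*(z-o[2])/d[2]
def cloud(n,D):
    f,cx,cy,Rm,t=cam(n); v,u=np.mgrid[:400,:640]
    P=np.stack([(u-cx)/f*D,(v-cy)/f*D,D],-1); return (P-t)@Rm
def proj(n,X):
    f,cx,cy,Rm,t=cam(n); c=Rm@np.array(X)+t; return c[0]/c[2]*f+cx,c[1]/c[2]*f+cy
E
python3 - <<'E'
from h import *
for n in('side','top'):
    I,D=camera(n); np.savez(n+'0.npz',I=I,D=D); cv2.imwrite(f'pics/{n}0.png',I[:,:,::-1]); print(n,camera_params(n),ray(n,320,200))
print(state())
E
```

```text
side {'fov_y': 47.69201748731973, 'cx': 325.2136154681754, 'cy': 193.68926229470966, 'rvec': array([ 0.25070637, -2.64189515,  1.53246926]), 'tvec': array([0.48355065, 0.08076237, 1.43248048])} (array([0.27171805, 1.27166948, 0.7754806 ]), array([ 0.15803833, -0.84579361, -0.5098866 ]))
top {'fov_y': 47.461077180588475, 'cx': 322.87461686180643, 'cy': 199.34926586306557, 'rvec': array([ 2.16864207, -2.19978068,  0.05784372]), 'tvec': array([0.05923649, 0.46614062, 1.5874262 ])} (array([0.36550828, 0.03678026, 1.61423942]), array([ 0.06195593,  0.01620128, -0.99796841]))
{'t': 0.1, 'joints': array([-1.26460435e+00,  4.91490467e-01,  1.55938820e+00,  9.78100061e-06,
        1.09167727e+00, -1.05625647e-01]), 'qd': array([-6.84308249e-04, -2.55569521e-03, -1.96301694e-03,  6.02992977e-05,
       -1.34059104e-03, -9.02833098e-04]), 'effort': array([ 3.00271575e-03, -6.19444156e+01, -2.62028182e+01, -1.28094907e-04,
        2.90260090e-03,  1.18171712e-05]), 'ee_pos': array([ 0.25012522, -0.57256878,  0.24179175]), 'ee_rot': array([-4.79655579e-04,  9.78875924e-01,  2.04454623e-01, -4.39026179e-05]), 'ft_force': array([-0.59661751,  0.04856218, -0.07801732]), 'torque': array([-0.01796816, -0.02821872, -0.05208645]), 'grasp_force': 0.0, 'finger_gap': 0.08511892477644366}
```

View pics/side0.png

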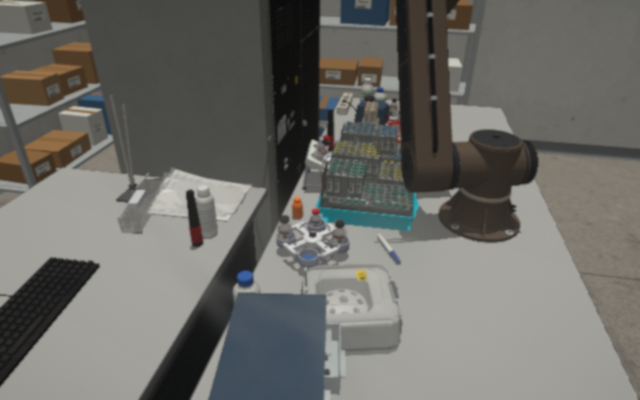

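View pics/top0.png

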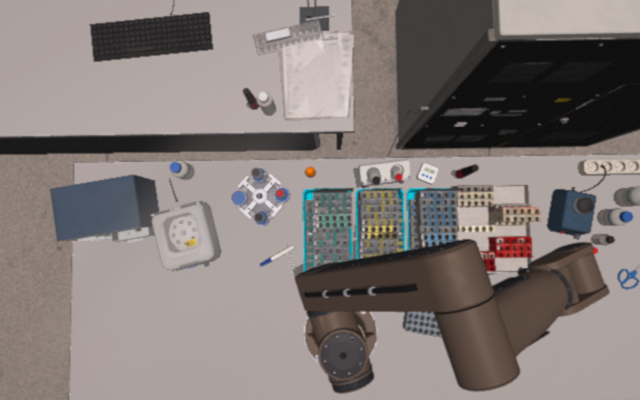

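Run:
```python
from h import *
T=np.load('top0.npz');S=np.load('side0.npz')
a=cv2.resize(T['I'][150:235,220:420],None,fx=4,fy=4,interpolation=cv2.INTER_CUBIC)[:,:800]
b=cv2.resize(S['I'][130:270,270:450],None,fx=4,fy=4,interpolation=cv2.INTER_CUBIC)
cv2.imwrite('pics/top0c.png',a[:,:,::-1]); cv2.imwrite('pics/side0c.png',b[:,:,::-1])
for n,z in(('top',T),('side',S)):
    I=z['I'];P=cloud(n,z['D']);hsv=cv2.cvtColor(I,cv2.COLOR_RGB2HSV)
    m=((hsv[...,0]<8)|(hsv[...,0]>172))&(hsv[...,1]>120)&(hsv[...,2]>60)
    k,L,st,c=cv2.connectedComponentsWithStats(m.astype(np.uint8))
    for i in range(1,k):
        if st[i,4]>8: print(n,'red',st[i],c[i].round(1),np.median(P[L==i],0).round(3))
    m=(hsv[...,0]>105)&(hsv[...,0]<125)&(hsv[...,1]>120)
    k,L,st,c=cv2.connectedComponentsWithStats(m.astype(np.uint8))
    for i in range(1,k):
        if st[i,4]>8 and 230<c[i][0]<350: print(n,'blue',st[i],c[i].round(1),np.median(P[L==i],0).round(3))
```

```text
top red [251 103   6   4  11] [253.8 104.9] [0.797 0.29  0.055]
top red [457 170   7   7  25] [459.1 173.8] [ 0.545 -0.417  0.05 ]
top red [395 174   7   7  38] [398.4 177. ] [ 0.526 -0.192  0.162]
top red [277 190   6   7  34] [279.5 192.7] [0.485 0.197 0.097]
top red [482 236  50  35 872] [508.1 249.4] [ 0.287 -0.57   0.076]
top red [592 248   6   6  27] [594.6 250.4] [ 0.28  -0.856  0.071]
top blue [277 198   9   3  17] [281.2 199.1] [0.469 0.194 0.038]
top blue [261 259  10   6  23] [265.7 261.6] [0.251 0.255 0.016]
side red [388 120  13   7  42] [395.4 122.7] [ 0.294 -0.593  0.077]
side red [324 135   9  13  59] [329.3 139.9] [ 0.541 -0.413  0.057]
side red [313 209   6   5  27] [315.4 210.9] [0.485 0.205 0.095]
side red [191 226  10  17 134] [195.8 234.3] [0.803 0.311 0.041]
side blue [236 270  16  16 206] [244.3 277.3] [0.573 0.549 0.124]
```

View pics/top0c.png

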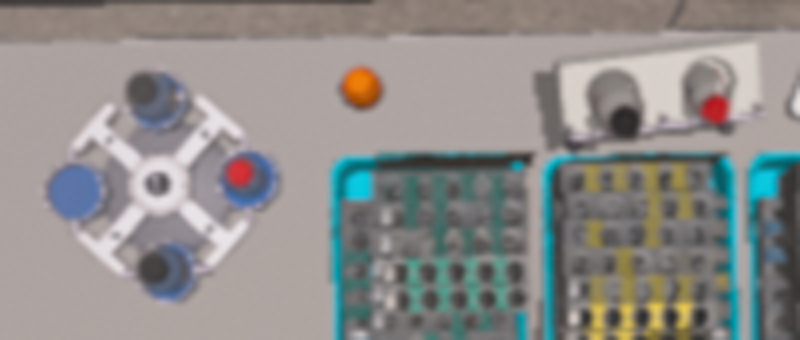

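View pics/side0c.png

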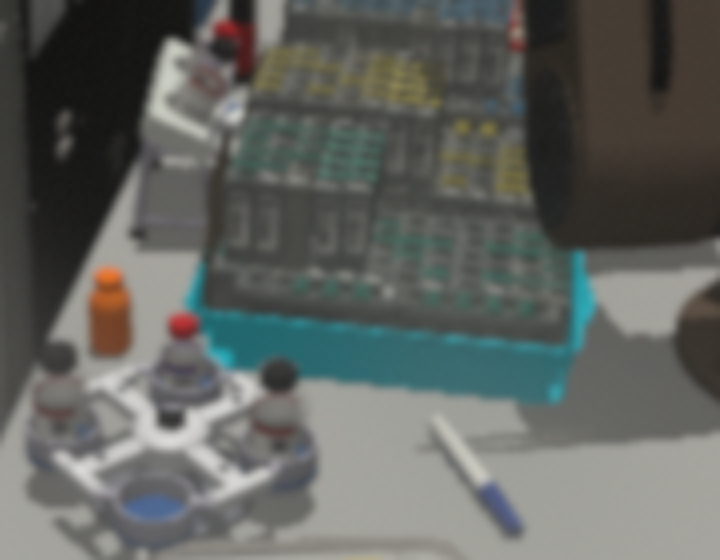

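The rotor (top view, hub about (259,196)) has its dark bottles at (257,174) and (260,218), directly opposite each other. The red one is at (280,193) and the empty bucket at (239,197), so only red_spare has to move. It is in the right-hand well, with its cap at (398,177).

Run:
```python
from h import *
T=np.load('top0.npz');I=T['I'];P=cloud('top',T['D']);hsv=cv2.cvtColor(I,cv2.COLOR_RGB2HSV)
v,u=np.mgrid[:400,:640]
# rack top
m=(u>355)&(u<415)&(v>155)&(v<190)&(hsv[...,1]<45)&(hsv[...,2]>175)&(P[...,2]>.09)&(P[...,2]<.16)
Q=P[m];print('rack n',len(Q),Q.mean(0).round(4))
c=Q.mean(0);n=np.linalg.svd(Q-c)[2][2];n*=np.sign(n[2]);r=(Q-c)@n;Q2=Q[abs(r)<.005];c=Q2.mean(0);n=np.linalg.svd(Q2-c)[2][2];n*=np.sign(n[2]);print('normal',n.round(3),'tilt',np.degrees(np.arccos(n[2])),'yaw',np.degrees(np.arctan2(-n[1],-n[0])))
print('rect',cv2.minAreaRect(Q2[:,:2].astype(np.float32)*1000))
mm=m.astype(np.uint8);rc=cv2.minAreaRect(np.argwhere(m)[:,::-1].astype(np.float32));bp=cv2.boxPoints(rc);print(bp.round(1))
for b in bp:
    o,d=ray('top',*b);s=((c-o)@n)/(d@n);print((o+s*d).round(4))
# blue bucket / rotor
for nm in('top','side'):
    Z=np.load(nm+'0.npz');h=cv2.cvtColor(Z['I'],cv2.COLOR_RGB2HSV);PP=cloud(nm,Z['D'])
    box=(u>225)&(u<250)&(v>183)&(v<212) if nm=='top' else (u>295)&(u<325)&(v>240)&(v<270)
    b=box&(h[...,0]>100)&(h[...,0]<130)&(h[...,1]>70)
    print(nm,'blue n',b.sum(),'cent',u[b].mean(),v[b].mean(),'ext',u[b].min(),u[b].max(),v[b].min(),v[b].max(),'P',np.median(PP[b],0).round(4),np.percentile(PP[b][:,2],[5,95]).round(4))
    for z in(.0285,.052): print(z,onz(nm,u[b].mean(),v[b].mean(),z).round(4))
# bottle caps in rotor: dark
b=(u>225)&(u<300)&(v>160)&(v<230)&(hsv[...,2]<85)
k,L,st,ce=cv2.connectedComponentsWithStats(b.astype(np.uint8))
for i in range(1,k):
    if st[i,4]>5: print('dark',st[i],ce[i].round(1),np.median(P[L==i],0).round(4))
for nm,uv,z in(('red1',(279.5,192.7),.0965),): print(nm,onz('top',*uv,z))
a=(P[...,2]>.045)&(P[...,2]<.066)&(hsv[...,1]<40)&(hsv[...,2]>150)&(u>225)&(u<300)&(v>160)&(v<230)
print('arms',a.sum(),cv2.minAreaRect(P[a][:,:2].astype(np.float32)*1000))
```

```text
rack n 510 [ 0.5539 -0.1556  0.1174]
normal [-0.387 -0.038  0.921] tilt 22.89739892465871 yaw 5.544028496215402
rect ((549.43505859375, -153.41213989257812), (57.41650390625, 163.33761596679688), 5.874209880828857)
[[359.  165.6]
 [408.  159.8]
 [410.2 178.6]
 [361.2 184.4]]
[ 0.5693 -0.0689  0.127 ]
[ 0.5861 -0.23    0.1275]
[ 0.5264 -0.2404  0.102 ]
[ 0.5094 -0.0769  0.1015]
top blue n 125 cent 238.552 197.544 ext 233 244 192 204 P [0.4752 0.3464 0.0357] [0.0291 0.0413]
0.0285 [0.4767 0.3475 0.0285]
0.052 [0.4751 0.3429 0.052 ]
side blue n 65 cent 308.10769230769233 256.44615384615383 ext 302 315 254 259 P [0.4767 0.3362 0.034 ] [0.0321 0.0363]
0.0285 [0.4784 0.3292 0.0285]
0.052 [0.4719 0.3589 0.052 ]
dark [253 170   6   6  25] [255.7 172.1] [0.5552 0.2728 0.1135]
dark [255 214   7   7  38] [258.1 216.9] [0.4055 0.2661 0.1143]
red1 [0.48620621 0.19674349 0.0965    ]
arms 714 ((479.66314697265625, 270.7529296875), (164.25323486328125, 164.3214569091797), 48.49856948852539)
```

```bash
python3 -m handwheel '[{"tz":-0.5},{"tz":-0.5},{"tx":0.5},{"tx":0.5}]' 0.25
```

```text
invalid input
```

```bash
python3 -m handwheel '[{"tx":0,"ty":0,"tz":-0.5,"wx":0,"wy":0,"wz":0},{"tx":0,"ty":0,"tz":-0.5,"wx":0,"wy":0,"wz":0}]' 0.25
cat >> h.py <<'E'
def go(pos,zdir,ydir):
    "print the turn (tool axes, /(pi/2)) and the shift in present and target tool axes (/0.1)"
    s=state(); w,x,y,z=s['ee_rot']; A=R.from_quat([x,y,z,w]).as_matrix()
    zt=np.array(zdir)/np.linalg.norm(zdir); yt=np.array(ydir)-np.dot(ydir,zt)*zt; yt/=np.linalg.norm(yt)
    B=np.stack([np.cross(yt,zt),yt,zt],1); d=np.array(pos)-s['ee_pos']
    print('turn',(R.from_matrix(A.T@B).as_rotvec()/(np.pi/2)).round(4),'shift now',(A.T@d/.1).round(3),'shift tgt',(B.T@d/.1).round(3),'pos',s['ee_pos'].round(4),'j',s['joints'].round(2),'gap',round(s['finger_gap'],4),'t',round(s['t'],2))
ax=np.array([-.420,-.044,.906]); yr=np.array([-.1045,.9945,0]); base=np.array([.5546,-.191,.0989])
E
python3 -c "
from h import *
go(base+ax*.139,-ax,-yr)"
```

```text
t: 0.35
ee_pos: [0.2501, -0.5725, 0.343]
ee_rot: [-0.001, 0.979, 0.204, -0.0]
ft_force: [-0.6, -0.6, -0.1]
finger_gap: 0.0643
grasp_force: 0.0
turn [-0.0438  0.2755  0.1921] shift now [ 3.758 -2.453  1.186] shift tgt [ 2.075 -3.477  2.27 ] pos [ 0.2501 -0.5725  0.343 ] j [-1.26  0.41  1.42  0.    1.31 -0.11] gap 0.0643 t 0.35
```

```bash
python3 -m handwheel '[{"tx":0.37,"ty":-0.24,"tz":0,"wx":0,"wy":0,"wz":0},{"tx":0.37,"ty":-0.24,"tz":0,"wx":0,"wy":0,"wz":0},{"tx":0.37,"ty":-0.24,"tz":0,"wx":0,"wy":0,"wz":0},{"tx":0.37,"ty":-0.24,"tz":0,"wx":0,"wy":0,"wz":0},{"tx":0.37,"ty":-0.24,"tz":0,"wx":0,"wy":0,"wz":0},{"tx":0.37,"ty":-0.24,"tz":0,"wx":0,"wy":0,"wz":0},{"tx":0.37,"ty":-0.24,"tz":0,"wx":0,"wy":0,"wz":0},{"tx":0,"ty":0,"tz":0,"wx":-0.0146,"wy":0.092,"wz":0.064},{"tx":0,"ty":0,"tz":0,"wx":-0.0146,"wy":0.092,"wz":0.064},{"tx":0,"ty":0,"tz":0,"wx":-0.0146,"wy":0.092,"wz":0.064}]' 0.25
python3 -c "
from h import *
go(base+ax*.139,-ax,-yr)"
```

```text
t: 1.6
ee_pos: [0.4204, -0.3151, 0.3424]
ee_rot: [-0.01, 0.974, 0.05, 0.219]
ft_force: [1.0, -0.2, -1.3]
finger_gap: 0.0641
grasp_force: 0.0
turn [ 0.0017 -0.0035 -0.0014] shift now [ 0.288 -1.098  1.435] shift tgt [ 0.299 -1.094  1.436] pos [ 0.4204 -0.3151  0.3424] j [-0.94  0.16  1.84  0.47  0.96  0.28] gap 0.0641 t 1.6
```

```bash
python3 -m handwheel '[{"tx":0.1,"ty":-0.36,"tz":0,"wx":0,"wy":0,"wz":0},{"tx":0.1,"ty":-0.36,"tz":0,"wx":0,"wy":0,"wz":0},{"tx":0.1,"ty":-0.37,"tz":0,"wx":0,"wy":0,"wz":0},{"tx":0,"ty":0,"tz":0.5,"wx":0,"wy":0,"wz":0},{"tx":0,"ty":0,"tz":0.5,"wx":0,"wy":0,"wz":0},{"tx":0,"ty":0,"tz":0.44,"wx":0,"wy":0,"wz":0},{"tx":0,"ty":0,"tz":0,"wx":0,"wy":0,"wz":0}]' 0.25
python3 - <<'E'
from h import *
go(base+ax*.039,-ax,-yr)
C=[]
for n in('side','top'):
    I,D=camera(n); np.savez(n+'1.npz',I=I,D=D); 
    print(n,'cap',proj(n,base+ax*.068),'tcp',proj(n,state()['ee_pos']))
    c=np.mean([proj(n,base+ax*.068),proj(n,state()['ee_pos'])],0).astype(int)
    x,y=c[0]-50,c[1]-60; C.append(cv2.resize(I[y:y+120,x:x+100],None,fx=4,fy=4,interpolation=cv2.INTER_CUBIC)); print('crop org',x,y)
cv2.imwrite('pics/g1.png',np.hstack(C)[:,:,::-1])
E
```

```text
t: 2.48
ee_pos: [0.4963, -0.1969, 0.2218]
ee_rot: [-0.012, 0.975, 0.052, 0.215]
ft_force: [-0.7, 0.1, 0.6]
finger_gap: 0.064
grasp_force: 0.0
turn [-0.0015  0.0019  0.0002] shift now [0.014 0.005 0.972] shift tgt [0.011 0.002 0.972] pos [ 0.4963 -0.1969  0.2218] j [-0.63  0.3   2.03  0.57  0.56  0.38] gap 0.064 t 2.48
side cap (np.float64(326.16487870160734), np.float64(135.07782441479344)) tcp (np.float64(335.0776186688802), np.float64(118.37437623404446))
crop org 280 66
top cap (np.float64(399.02651047360587), np.float64(176.96845169831343)) tcp (np.float64(403.77335526207213), np.float64(184.19679682923817))
crop org 351 120
```

View pics/g1.png

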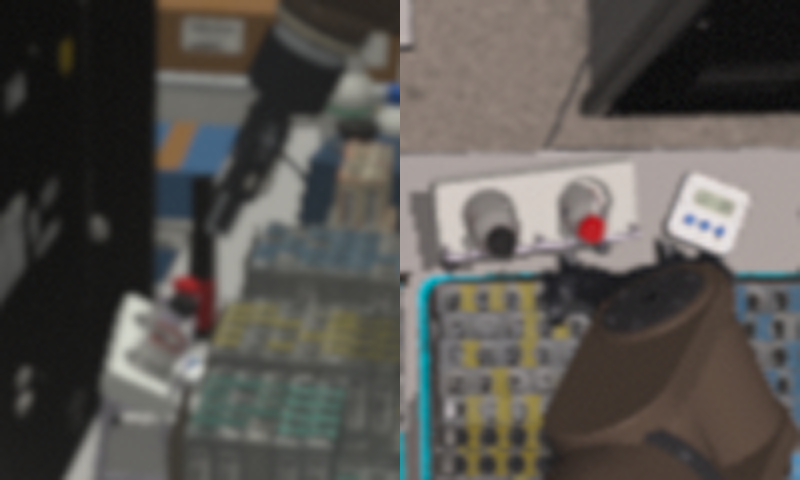

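The side view shows the fingertips at crop (215,225), in line with the leaning bottle. In the top view the fingers straddle the line to the red cap at (590,230). I'm going in along the axis and closing.

```bash
python3 -m handwheel '[{"tx":0,"ty":0,"tz":0.3,"wx":0,"wy":0,"wz":0},{"tx":0,"ty":0,"tz":0.25,"wx":0,"wy":0,"wz":0},{"tx":0.01,"ty":0,"tz":0.2,"wx":0,"wy":0,"wz":0},{"tx":0,"ty":0,"tz":0.12,"wx":0,"wy":0,"wz":0},{"tx":0,"ty":0,"tz":0.1,"wx":0,"wy":0,"wz":0},{"tx":0,"ty":0,"tz":0,"wx":0,"wy":0,"wz":0},{"tx":0,"ty":0,"tz":0,"wx":0,"wy":0,"wz":0}]' 0.25
python3 - <<'E'
from h import *
go(base+ax*.039,-ax,-yr)
C=[]
for n in('side','top'):
    I,D=camera(n); print(n,'cap',proj(n,base+ax*.068),'tcp',proj(n,state()['ee_pos']),'tip',proj(n,state()['ee_pos']-ax*.011))
    x,y=(290,95) if n=='side' else (360,140); C.append(cv2.resize(I[y:y+70,x:x+70],None,fx=5.7,fy=5.7,interpolation=cv2.INTER_CUBIC))
cv2.imwrite('pics/g2.png',np.hstack(C)[:,:,::-1])
E
```

```text
t: 3.45
ee_pos: [0.5383, -0.1936, 0.1375]
ee_rot: [-0.01, 0.975, 0.051, 0.217]
ft_force: [-0.5, 0.5, 0.1]
finger_gap: 0.064
grasp_force: 0.0
turn [ 0.0011 -0.0011  0.0007] shift now [-0.014 -0.009  0.029] shift tgt [-0.014 -0.009  0.029] pos [ 0.5383 -0.1936  0.1375] j [-0.58  0.48  2.04  0.79  0.38  0.18] gap 0.064 t 3.45
side cap (np.float64(326.16487870160734), np.float64(135.07782441479344)) tcp (np.float64(322.6357252286286), np.float64(140.86707732630913)) tip (np.float64(321.3034309474918), np.float64(143.39414549403185))
top cap (np.float64(399.02651047360587), np.float64(176.96845169831343)) tcp (np.float64(397.7037594498971), np.float64(174.0138198802229)) tip (np.float64(397.05588399994), np.float64(172.97645363721276))
```

View pics/g2.png

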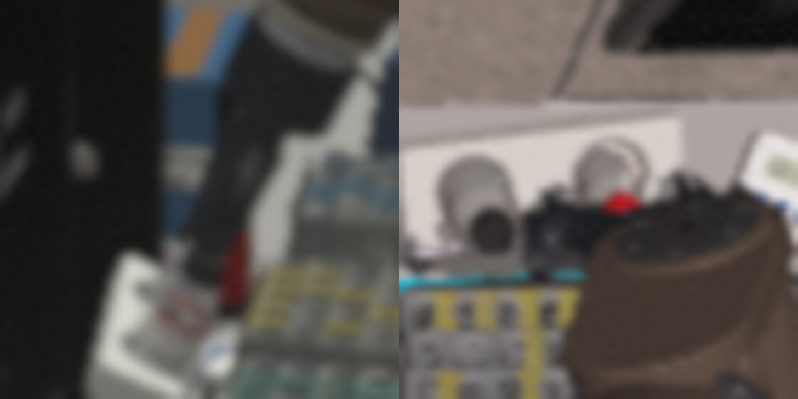

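The fingers straddle the red cap (top crop, fingers near x = 555 and 690, cap at 622). I'm closing now.

```bash
python3 -m handwheel '[{"tx":0,"ty":0,"tz":0.03,"wx":0,"wy":0,"wz":0},{"tx":0,"ty":0,"tz":0,"wx":0,"wy":0,"wz":0}]' 0.25
python3 -m handwheel '[{"tx":0,"ty":0,"tz":0,"wx":0,"wy":0,"wz":0},{"tx":0,"ty":0,"tz":0,"wx":0,"wy":0,"wz":0},{"tx":0,"ty":0,"tz":0,"wx":0,"wy":0,"wz":0},{"tx":0,"ty":0,"tz":0,"wx":0,"wy":0,"wz":0},{"tx":0,"ty":0,"tz":0,"wx":0,"wy":0,"wz":0},{"tx":0,"ty":0,"tz":0,"wx":0,"wy":0,"wz":0}]' 1
python3 - <<'E'
from h import *
go(base+ax*.039,-ax,-yr)
E
```

```text
t: 3.8
ee_pos: [0.5396, -0.1933, 0.1341]
ee_rot: [-0.011, 0.975, 0.051, 0.217]
ft_force: [-0.7, -0.5, 0.8]
finger_gap: 0.0642
grasp_force: 0.0
t: 4.55
ee_pos: [0.5397, -0.1933, 0.1344]
ee_rot: [-0.01, 0.975, 0.051, 0.217]
ft_force: [-1.8, 0.5, 4.6]
finger_gap: 0.0316
grasp_force: 59.0
turn [ 0.001  -0.0009  0.0006] shift now [-0.013 -0.008 -0.005] shift tgt [-0.013 -0.008 -0.005] pos [ 0.5397 -0.1933  0.1344] j [-0.57  0.49  2.04  0.8   0.38  0.17] gap 0.0316 t 4.55
```

```bash
python3 -m handwheel '[{"tx":0,"ty":0,"tz":-0.05,"wx":0,"wy":0,"wz":0},{"tx":0,"ty":0,"tz":-0.1,"wx":0,"wy":0,"wz":0},{"tx":0,"ty":0,"tz":-0.2,"wx":0,"wy":0,"wz":0},{"tx":0,"ty":0,"tz":-0.3,"wx":0,"wy":0,"wz":0},{"tx":0,"ty":0,"tz":-0.35,"wx":0,"wy":0,"wz":0},{"tx":0,"ty":0,"tz":0,"wx":0,"wy":0,"wz":0},{"tx":0,"ty":0,"tz":0,"wx":0,"wy":0,"wz":0}]' 1
python3 - <<'E'
from h import *
p=np.array([.4752,.3451,.2]); x=np.array([.9978,.065,0])
print('no-turn'); go(p,[0,0,-1],x); print('flip');go(p,[0,0,-1],-x)
C=[]
for n in('side','top'):
    I,D=camera(n); c=proj(n,state()['ee_pos']); print(n,c)
    x,y=int(c[0])-35,int(c[1])-35; C.append(cv2.resize(I[y:y+70,x:x+70],None,fx=5.7,fy=5.7,interpolation=cv2.INTER_CUBIC))
cv2.imwrite('pics/g3.png',np.hstack(C)[:,:,::-1])
E
```

```text
t: 5.42
ee_pos: [0.4973, -0.1976, 0.2246]
ee_rot: [-0.01, 0.975, 0.051, 0.217]
ft_force: [0.3, -0.3, -0.7]
finger_gap: 0.0317
grasp_force: 59.1
no-turn
turn [ 0.2137 -0.2205 -0.9576] shift now [ 0.214 -5.421  0.36 ] shift tgt [5.43  0.132 0.246] pos [ 0.4973 -0.1976  0.2246] j [-0.63  0.29  2.03  0.57  0.56  0.39] gap 0.0317 t 5.42
flip
turn [-0.2228 -0.2161  1.0076] shift now [ 0.214 -5.421  0.36 ] shift tgt [-5.43  -0.132  0.246] pos [ 0.4973 -0.1976  0.2246] j [-0.63  0.29  2.03  0.57  0.56  0.39] gap 0.0317 t 5.42
side (np.float64(334.8062429671888), np.float64(118.22790137721286))
top (np.float64(403.62269855093183), np.float64(183.92264735794006))
```

View pics/g3.png

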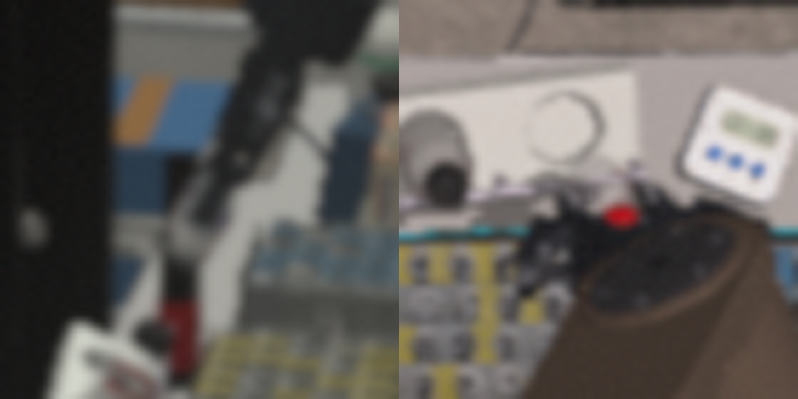

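The bottle is out of its well and held in line with the tool, and the other bottle is still in its place. Next I'm lifting and crossing over to the rotor.

```bash
python3 -m handwheel '[{"tx":0,"ty":0,"tz":-0.4,"wx":0,"wy":0,"wz":0},{"tx":0,"ty":-0.2,"tz":-0.3,"wx":0,"wy":0,"wz":0},{"tx":0,"ty":-0.4,"tz":0,"wx":0,"wy":0,"wz":0},{"tx":0,"ty":-0.5,"tz":0,"wx":0,"wy":0,"wz":0},{"tx":0,"ty":-0.5,"tz":0,"wx":0,"wy":0,"wz":0},{"tx":0,"ty":-0.5,"tz":0,"wx":0,"wy":0,"wz":0},{"tx":0,"ty":-0.5,"tz":0,"wx":0,"wy":0,"wz":0},{"tx":0,"ty":-0.5,"tz":0,"wx":0,"wy":0,"wz":0},{"tx":0,"ty":-0.4,"tz":0,"wx":0,"wy":0,"wz":0},{"tx":0,"ty":-0.2,"tz":0,"wx":0,"wy":0,"wz":0}]' 1
python3 -m handwheel '[{"tx":0,"ty":0,"tz":0,"wx":0.0237,"wy":-0.0245,"wz":-0.1064},{"tx":0,"ty":0,"tz":0,"wx":0.0237,"wy":-0.0245,"wz":-0.1064},{"tx":0,"ty":0,"tz":0,"wx":0.0237,"wy":-0.0245,"wz":-0.1064},{"tx":0,"ty":0,"tz":0,"wx":0.0237,"wy":-0.0245,"wz":-0.1064},{"tx":0,"ty":0,"tz":0,"wx":0.0237,"wy":-0.0245,"wz":-0.1064},{"tx":0,"ty":0,"tz":0,"wx":0.0237,"wy":-0.0245,"wz":-0.1064},{"tx":0,"ty":0,"tz":0,"wx":0.0237,"wy":-0.0245,"wz":-0.1064},{"tx":0,"ty":0,"tz":0,"wx":0.0237,"wy":-0.0245,"wz":-0.1064},{"tx":0,"ty":0,"tz":0,"wx":0.0237,"wy":-0.0245,"wz":-0.1064},{"tx":0,"ty":0,"tz":0,"wx":0,"wy":0,"wz":0}]' 1
python3 - <<'E'
from h import *
go([.4752,.3451,.2],[0,0,-1],[.9978,.065,0])
E
```

```text
t: 6.78
ee_pos: [0.4287, 0.1695, 0.2866]
ee_rot: [-0.011, 0.975, 0.053, 0.216]
ft_force: [0.0, -0.6, -0.8]
finger_gap: 0.0317
grasp_force: 59.3
t: 8.02
ee_pos: [0.4295, 0.1678, 0.2865]
ee_rot: [-0.0, 0.685, 0.729, -0.0]
ft_force: [-0.2, -0.2, -0.4]
finger_gap: 0.0314
grasp_force: 59.3
turn [-0.0004 -0.0001 -0.0018] shift now [1.74  0.567 0.865] shift tgt [1.739 0.571 0.865] pos [0.4295 0.1678 0.2865] j [0.23 0.21 1.88 0.   1.06 0.17] gap 0.0314 t 8.03
```

```bash
python3 -m handwheel '[{"tx":0.29,"ty":0.095,"tz":0,"wx":0,"wy":0,"wz":0},{"tx":0.29,"ty":0.095,"tz":0,"wx":0,"wy":0,"wz":0},{"tx":0.29,"ty":0.095,"tz":0,"wx":0,"wy":0,"wz":0},{"tx":0.29,"ty":0.095,"tz":0,"wx":0,"wy":0,"wz":0},{"tx":0.29,"ty":0.095,"tz":0.2,"wx":0,"wy":0,"wz":0},{"tx":0.29,"ty":0.095,"tz":0.3,"wx":0,"wy":0,"wz":0},{"tx":0,"ty":0,"tz":0.3,"wx":0,"wy":0,"wz":0},{"tx":0,"ty":0,"tz":0.06,"wx":0,"wy":0,"wz":0},{"tx":0,"ty":0,"tz":0,"wx":0,"wy":0,"wz":0}]' 1
python3 - <<'E'
from h import *
go([.4752,.3451,.0285+.039],[0,0,-1],[.9978,.065,0])
C=[]
for n in('side','top'):
    I,D=camera(n); np.savez(n+'2.npz',I=I,D=D);p=state()['ee_pos']; print(n,proj(n,p),'bottom',proj(n,p-[0,0,.039]),'floor',proj(n,[.4752,.3451,.0285]))
    x,y=(275,195) if n=='side' else (205,150); C.append(cv2.resize(I[y:y+75,x:x+75],None,fx=5.3,fy=5.3,interpolation=cv2.INTER_CUBIC))
cv2.imwrite('pics/g4.png',np.hstack(C)[:,:,::-1])
E
```

```text
t: 9.15
ee_pos: [0.4755, 0.3444, 0.2019]
ee_rot: [0.0, 0.685, 0.728, 0.001]
ft_force: [-0.1, 0.1, -0.1]
finger_gap: 0.0314
grasp_force: 59.3
turn [ 0.0006 -0.0003 -0.0029] shift now [ 0.006 -0.004  1.344] shift tgt [ 0.007 -0.002  1.344] pos [0.4755 0.3444 0.2019] j [ 0.51  0.48  1.7  -0.    0.96  0.45] gap 0.0314 t 9.15
side (np.float64(307.61913981931855), np.float64(203.61852112128125)) bottom (np.float64(307.6829672984604), np.float64(217.02530075585312)) floor (np.float64(308.02242828680784), np.float64(260.23499068743735))
top (np.float64(228.56740340506107), np.float64(194.07632473079585)) bottom (np.float64(231.2168216734695), np.float64(194.98590420998468)) floor (np.float64(239.2444884828247), np.float64(197.96851933691565))
```

View pics/g4.png

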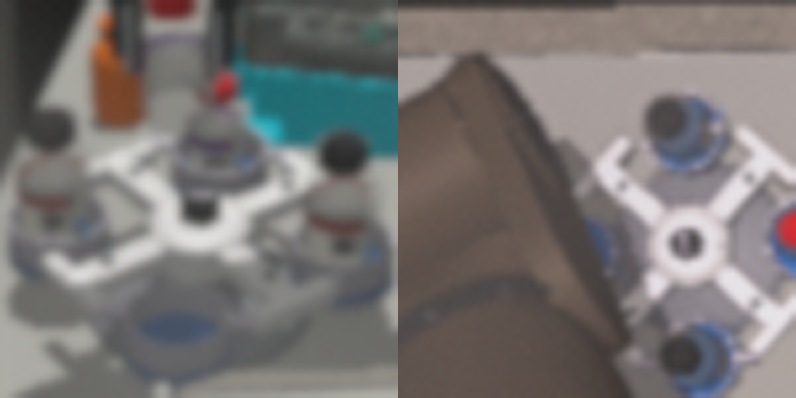

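The bottle hangs upright between the fingers (side crop, bottom at (175,120)). The empty bucket is straight below, with its blue floor at (178,327).

```bash
python3 -m handwheel '[{"tx":0,"ty":0,"tz":0.2,"wx":0,"wy":0,"wz":0},{"tx":0,"ty":0,"tz":0.3,"wx":0,"wy":0,"wz":0},{"tx":0,"ty":0,"tz":0.25,"wx":0,"wy":0,"wz":0},{"tx":0,"ty":0,"tz":0.2,"wx":0,"wy":0,"wz":0},{"tx":0,"ty":0,"tz":0.1,"wx":0,"wy":0,"wz":0},{"tx":0,"ty":0,"tz":0,"wx":0,"wy":0,"wz":0},{"tx":0,"ty":0,"tz":0,"wx":0,"wy":0,"wz":0}]' 1
python3 - <<'E'
from h import *
go([.4752,.3451,.0285+.039],[0,0,-1],[.9978,.065,0])
n='side';I,D=camera(n);p=state()['ee_pos']
b=p-[0,0,.039];x,y=275,195
for l,q in(('bot c',b),('bot front',b+[0,.017,0]),('bot L',b+[.017,0,0]),('bot R',b-[.017,0,0]),('rim front',[.4742,.3691,.052]),('rim back',[.4762,.3211,.052]),('rimL',[.4992,.3451,.052]),('rimR',[.4512,.3451,.052])):
    q=proj(n,q);print(l,(q[0]-x)*8,(q[1]-y)*8)
cv2.imwrite('pics/g5.png',cv2.resize(I[y:y+75,x:x+75],None,fx=8,fy=8,interpolation=cv2.INTER_CUBIC)[:,:,::-1])
E
```

```text
t: 10.12
ee_pos: [0.4759, 0.3448, 0.0976]
ee_rot: [0.001, 0.685, 0.729, 0.001]
ft_force: [0.7, -0.7, 1.2]
finger_gap: 0.0318
grasp_force: 59.3
turn [ 0.0015 -0.0005 -0.0018] shift now [ 0.003 -0.007  0.301] shift tgt [ 0.003 -0.007  0.301] pos [0.4759 0.3448 0.0976] j [ 0.51  0.62  1.79 -0.    0.73  0.45] gap 0.0318 t 10.12
bot c 262.0887892452879 447.7289819020514
bot front 250.86850136152998 479.18985052033895
bot L 211.1604078680607 441.4241512265651
bot R 313.2351674293918 454.0608001416026
rim front 251.11432621513632 509.95270665716816
rim back 276.28170473081354 421.07015418868104
rimL 192.25348412420453 455.81245850779715
rimR 336.01479724452656 473.71075005257853
```

View pics/g5.png

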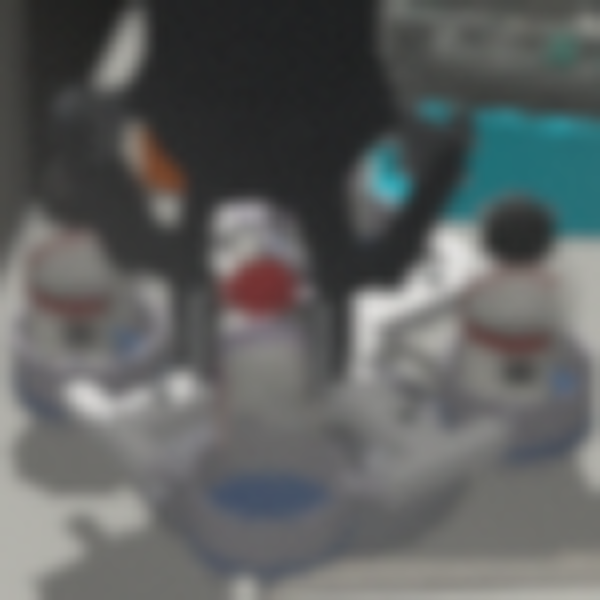

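The cap is at (262,285) and sits where I predicted. I can't tell from the blur where the bottle's lower edge ends (about 430 or 479), so I'm checking upright-ness in the depth image.

Run:
```python
from h import *
n='side';I,D=camera(n);P=cloud(n,D);np.savez('side3.npz',I=I,D=D)
for v in range(217,264,2):
    print(v,(v-195)*8,[ (tuple((P[v,u]*1000).round(0).astype(int)),tuple(I[v,u])) for u in(305,308,311)])
```

```text
217 176 [((np.int64(480), np.int64(356), np.int64(170)), (np.uint8(41), np.uint8(42), np.uint8(43))), ((np.int64(472), np.int64(356), np.int64(171)), (np.uint8(41), np.uint8(42), np.uint8(42))), ((np.int64(464), np.int64(359), np.int64(174)), (np.uint8(39), np.uint8(40), np.uint8(40)))]
219 192 [((np.int64(480), np.int64(356), np.int64(164)), (np.uint8(67), np.uint8(66), np.uint8(68))), ((np.int64(473), np.int64(354), np.int64(164)), (np.uint8(54), np.uint8(55), np.uint8(56))), ((np.int64(464), np.int64(362), np.int64(170)), (np.uint8(41), np.uint8(42), np.uint8(42)))]
221 208 [((np.int64(516), np.int64(198), np.int64(52)), (np.uint8(160), np.uint8(156), np.uint8(161))), ((np.int64(508), np.int64(193), np.int64(50)), (np.uint8(111), np.uint8(109), np.uint8(113))), ((np.int64(496), np.int64(210), np.int64(62)), (np.uint8(59), np.uint8(58), np.uint8(61)))]
223 224 [((np.int64(515), np.int64(201), np.int64(47)), (np.uint8(147), np.uint8(146), np.uint8(146))), ((np.int64(505), np.int64(207), np.int64(53)), (np.uint8(123), np.uint8(120), np.uint8(124))), ((np.int64(496), np.int64(209), np
[... 5208 characters left out ...]
), np.uint8(103))), ((np.int64(467), np.int64(344), np.int64(33)), (np.uint8(87), np.uint8(93), np.uint8(106)))]
261 528 [((np.int64(477), np.int64(371), np.int64(46)), (np.uint8(102), np.uint8(101), np.uint8(104))), ((np.int64(470), np.int64(369), np.int64(46)), (np.uint8(103), np.uint8(102), np.uint8(105))), ((np.int64(462), np.int64(370), np.int64(47)), (np.uint8(101), np.uint8(101), np.uint8(103)))]
263 544 [((np.int64(477), np.int64(371), np.int64(40)), (np.uint8(102), np.uint8(102), np.uint8(103))), ((np.int64(469), np.int64(375), np.int64(44)), (np.uint8(103), np.uint8(102), np.uint8(104))), ((np.int64(462), np.int64(368), np.int64(40)), (np.uint8(101), np.uint8(100), np.uint8(102)))]
```

The depth image shows the bottle upright: front face at y about 0.36 all the way from z = 0.062 to 0.10. It is centred on the bucket, with its underside at z about 0.059. I'm lowering it to contact.

```bash
python3 -m handwheel '[{"tx":0,"ty":0,"tz":0.1,"wx":0,"wy":0,"wz":0},{"tx":0,"ty":0,"tz":0.1,"wx":0,"wy":0,"wz":0},{"tx":0,"ty":0,"tz":0.04,"wx":0,"wy":0,"wz":0},{"tx":0,"ty":0,"tz":0.02,"wx":0,"wy":0,"wz":0},{"tx":0,"ty":0,"tz":0,"wx":0,"wy":0,"wz":0},{"tx":0,"ty":0,"tz":0,"wx":0,"wy":0,"wz":0}]' 1
python3 -m handwheel '[{"tx":0,"ty":0,"tz":0.015,"wx":0,"wy":0,"wz":0},{"tx":0,"ty":0,"tz":0,"wx":0,"wy":0,"wz":0},{"tx":0,"ty":0,"tz":0,"wx":0,"wy":0,"wz":0}]' 1
```

```text
t: 10.98
ee_pos: [0.4756, 0.3447, 0.0708]
ee_rot: [0.0, 0.685, 0.729, 0.001]
ft_force: [-0.2, -0.8, -0.3]
finger_gap: 0.0317
grasp_force: 59.3
t: 11.35
ee_pos: [0.4755, 0.3446, 0.0691]
ee_rot: [0.0, 0.685, 0.729, 0.0]
ft_force: [0.4, 0.0, -0.0]
finger_gap: 0.0321
grasp_force: 59.3
```

```bash
python3 -m handwheel '[{"tx":0,"ty":0,"tz":0.015,"wx":0,"wy":0,"wz":0},{"tx":0,"ty":0,"tz":0,"wx":0,"wy":0,"wz":0},{"tx":0,"ty":0,"tz":0,"wx":0,"wy":0,"wz":0}]' 1
python3 -c "
from h import *
I,D=camera('side');np.savez('side4.npz',I=I,D=D);P=cloud('side',D)
print([(v,(P[v,308]*1000).round().astype(int).tolist()) for v in range(236,264,2)])"
```

```text
t: 11.72
ee_pos: [0.4755, 0.3446, 0.0676]
ee_rot: [0.0, 0.685, 0.729, 0.0]
ft_force: [0.9, 0.2, -0.2]
finger_gap: 0.0316
grasp_force: 59.3
[(236, [490, 278, 58]), (238, [476, 340, 97]), (240, [474, 350, 97]), (242, [473, 352, 93]), (244, [474, 352, 87]), (246, [474, 350, 78]), (248, [472, 359, 79]), (250, [472, 361, 74]), (252, [472, 359, 66]), (254, [472, 362, 62]), (256, [472, 358, 52]), (258, [472, 359, 47]), (260, [470, 371, 50]), (262, [470, 371, 43])]
```

```bash
for i in 1; do python3 -m handwheel '[{"tx":0,"ty":0,"tz":0.01,"wx":0,"wy":0,"wz":0},{"tx":0,"ty":0,"tz":0,"wx":0,"wy":0,"wz":0},{"tx":0,"ty":0,"tz":0,"wx":0,"wy":0,"wz":0}]' 1; done | grep -E 'ee_pos|ft_f'
python3 -m handwheel '[{"tx":0,"ty":0,"tz":0.01,"wx":0,"wy":0,"wz":0},{"tx":0,"ty":0,"tz":0,"wx":0,"wy":0,"wz":0},{"tx":0,"ty":0,"tz":0,"wx":0,"wy":0,"wz":0}]' 1 | grep -E 'ee_pos|ft_f'
```

```text
ee_pos: [0.4755, 0.3449, 0.067]
ft_force: [-2.5, 2.2, 5.4]
ee_pos: [0.4755, 0.3451, 0.0668]
ft_force: [-5.3, 2.1, 13.8]
```

```bash
python3 -m handwheel '[{"tx":0,"ty":0,"tz":-0.008,"wx":0,"wy":0,"wz":0},{"tx":0,"ty":0,"tz":0,"wx":0,"wy":0,"wz":0}]' 1
python3 -m handwheel '[{"tx":0,"ty":0,"tz":0,"wx":0,"wy":0,"wz":0},{"tx":0,"ty":0,"tz":0,"wx":0,"wy":0,"wz":0},{"tx":0,"ty":0,"tz":0,"wx":0,"wy":0,"wz":0},{"tx":0,"ty":0,"tz":0,"wx":0,"wy":0,"wz":0}]' 0.3
python3 -c "
from h import *
I,D=camera('side');P=cloud('side',D)
print([(v,(P[v,308]*1000).round().astype(int).tolist()) for v in range(236,264,2)])"
```

```text
t: 12.78
ee_pos: [0.4755, 0.3449, 0.0669]
ee_rot: [0.0, 0.685, 0.729, 0.001]
ft_force: [-2.9, 1.9, 9.0]
finger_gap: 0.0315
grasp_force: 60.2
t: 13.28
ee_pos: [0.4755, 0.3445, 0.0663]
ee_rot: [0.0, 0.685, 0.729, 0.0]
ft_force: [-0.8, 0.1, 0.8]
finger_gap: 0.0597
grasp_force: 0.0
[(236, [490, 279, 59]), (238, [477, 337, 94]), (240, [474, 348, 96]), (242, [473, 355, 95]), (244, [474, 352, 87]), (246, [472, 357, 84]), (248, [472, 357, 78]), (250, [472, 358, 72]), (252, [472, 361, 68]), (254, [472, 361, 62]), (256, [472, 358, 53]), (258, [472, 360, 48]), (260, [469, 374, 52]), (262, [469, 374, 46])]
```

Released with no residual force, and the bottle is upright on the floor of the bucket. I'm retracting straight up.

```bash
python3 -m handwheel '[{"tx":0,"ty":0,"tz":-0.08,"wx":0,"wy":0,"wz":0},{"tx":0,"ty":0,"tz":-0.15,"wx":0,"wy":0,"wz":0},{"tx":0,"ty":0,"tz":-0.3,"wx":0,"wy":0,"wz":0},{"tx":0,"ty":0,"tz":-0.5,"wx":0,"wy":0,"wz":0},{"tx":0,"ty":0,"tz":-0.5,"wx":0,"wy":0,"wz":0},{"tx":-0.4,"ty":-0.3,"tz":-0.2,"wx":0,"wy":0,"wz":0},{"tx":-0.5,"ty":-0.3,"tz":0,"wx":0,"wy":0,"wz":0},{"tx":-0.5,"ty":-0.3,"tz":0,"wx":0,"wy":0,"wz":0},{"tx":-0.5,"ty":-0.3,"tz":0,"wx":0,"wy":0,"wz":0},{"tx":-0.5,"ty":-0.3,"tz":0,"wx":0,"wy":0,"wz":0}]' 0.3
python3 -m handwheel '[{"tx":-0.5,"ty":-0.1,"tz":0,"wx":0,"wy":0,"wz":0},{"tx":-0.5,"ty":-0.1,"tz":0,"wx":0,"wy":0,"wz":0},{"tx":-0.5,"ty":-0.1,"tz":0,"wx":0,"wy":0,"wz":0},{"tx":0,"ty":0,"tz":0,"wx":0,"wy":0,"wz":0},{"tx":0,"ty":0,"tz":0,"wx":0,"wy":0,"wz":0}]' 0.3
python3 - <<'E'
from h import *
C=[]
for n in('side','top'):
    I,D=camera(n)
    x,y=(270,190) if n=='side' else (215,150); C.append(cv2.resize(I[y:y+80,x:x+80],None,fx=5,fy=5,interpolation=cv2.INTER_CUBIC))
cv2.imwrite('pics/g6.png',np.hstack(C)[:,:,::-1])
E
```

```text
t: 14.58
ee_pos: [0.3395, 0.0945, 0.2401]
ee_rot: [0.001, 0.684, 0.729, 0.001]
ft_force: [1.0, -1.0, -0.1]
finger_gap: 0.0595
grasp_force: 0.0
t: 15.2
ee_pos: [0.3199, -0.0557, 0.2397]
ee_rot: [0.001, 0.685, 0.728, 0.001]
ft_force: [-0.8, -0.2, -0.4]
finger_gap: 0.0594
grasp_force: 0.0
```

View pics/g6.png

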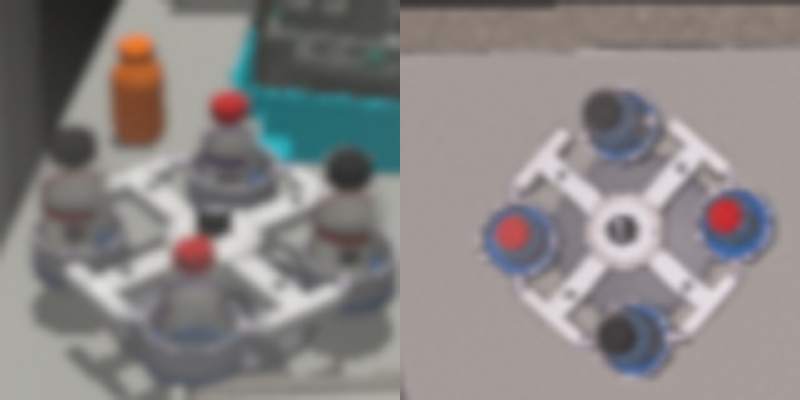

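All four buckets are filled: red faces red (top crop (512,235) and (727,215)) and dark faces dark ((603,110) and (617,335)). All four bottles are upright, and the arm is clear.

```bash
python3 -c "
from bench import finish_job
print(finish_job())"
```

```text
the job is handed in; nothing more can be done
None
```

The rotor is loaded and balanced: I set red_spare upright on the floor of the empty bucket, opposite red_1, and let go. The two dark bottles already faced each other, so nothing else was moved, and the job was handed in at about 15 s.

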